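# Seat a bracket on the two locating pins of a tapping fixture

### The job

Load the loose aluminium bracket onto the tapping fixture: put its round hole over the tall brass pin, then swing it round that pin until its long hole drops over the short brass pin too and its flange lies flat on the fixture plate, and let go of it. The pins are locked wherever the last job left them, so feel for each with light pressure and nudge the bracket until it slips down over it; never lean on the bracket or drop it on the pins, for soft aluminium bruises. Leave the other things on the table where they are.

Things in the scene. Friction and masses are not known exactly. Their poses are not given: they have to be found in the camera images.
- bracket: Machined aluminium shaft-support bracket, 0.25 to 0.45 kg, loose on the table. Flange 130 (x) by 70 (y) by 10 mm thick, with an upright web across its middle. Origin: centre of the flange's underside; z up, x along the flange from its round hole towards its long hole. Four small dark drilled holes in the corners are not used. More than about 40 N between bracket and fixture bruises it.
- web_grip (a point): Point in the middle of the bracket's web, 41 mm above the flange's underside (bracket frame 0, 0, 41 mm). The web is 14 mm thick along x, 46 mm wide along y, round-topped, its top 61 mm above the underside. Grip it here from above across the 14 mm, the fingertips above the flange.
- round_hole (a point): Centre of the bracket's round through hole, 14 mm across, at the flange's underside (bracket frame -45, 0, 0 mm).
- long_hole (a point): Centre of the bracket's long through hole, 24 mm (along x) by 14 mm (along y), at the flange's underside (bracket frame +45, 0, 0 mm).
- fixture: Tapping fixture, fixed: dark grey steel plate 200 (x) by 150 (y) mm, its top face 30 mm above the table. Origin: centre of the plate's underside; z up. Two 14 mm T-slots run along y, at x = -45 and x = +45 mm, each with a brass pin. A strap clamp at each y side begins 63 mm from the centre line and stands 34 mm above the face. Seated, the bracket is turned up to 0.27 rad from it.
- tall_slot (a point): Middle of the T-slot at x = -45 mm, level with the fixture's top face. The tall brass pin stands in this slot: 12 mm across, its top 14 mm above the face, with a 1.2 mm chamfer. It is locked rigidly anywhere up to 12 mm either side of this point along the fixture's y; its place is not measured and must be seen or felt.
- short_slot (a point): Middle of the T-slot at x = +45 mm, level with the fixture's top face. The short brass pin stands in this slot: 12 mm across, its top 7 mm above the face, with a 1.2 mm chamfer. It is locked rigidly anywhere up to 12 mm either side of this point along the fixture's y, independently of the tall pin; its place is not measured.
- v_block: Bystander: dark steel V-block, 75 by 55 by 46 mm high, origin at the centre of its underside.
- oil_bottle: Bystander: amber oil bottle with red cap, 48 mm across, 135 mm high, origin at the centre of its foot.
- spanner: Bystander: steel spanner, 190 mm long, lying flat.
- hammer: Bystander: hammer, 290 mm long, lying flat.
- brush: Bystander: red-handled brush, 170 mm long, lying flat.
- tap_case: Bystander: green case of taps, 70 by 140 by 32 mm high, origin at the centre of its underside.
- collar: Bystander: steel collar, 52 mm across, 20 mm high, origin at the centre of its underside.
Mind the look-alikes: they are no part of the job. Of the things that look like the bracket, the largest one is meant.

How it is judged:
By the outcome, as a careful person would: the job done as asked, in the order asked, and still so for the second after the job is handed in, with the robot touching nothing.
It also fails if it takes over 72 s, if anything falls off the work surface, if the arm or the gripper's body presses on something with over 40 N, if the wrist force passes 120 N, or if a joint passes its speed limit or range.

### The arm

A 6-joint arm with a two-finger parallel gripper is mounted at the origin on the work surface. World frame = base frame: x ahead of the robot, y to its left, z up, the work surface at z = 0. Lengths are in m, angles in rad, forces in N, time in s.
With the tool pointing down it reaches from about 0.325 to 0.775 m from the base axis. Payload 5.5 kg.
Tool frame: the origin (TCP) lies on the centre line of the jaws, within the pads' length; the fingertips stand bot.tcp_to_tips ahead of it and the grasp point (between the pads) lies 5 mm behind it (bot.tcp_to_tips is the distance from the TCP to the fingertips, in m); z points along the fingers, y is the line along which they close (so a half turn about z gives the same grasp; the last joint's range is limited). The gripper opens to 88 mm and grips with 3 to 60 N. Pads are 20 mm wide; open, the fingers measure 115 mm over their backs; the gripper's body (75 mm by 178 mm) begins 61 mm behind the grasp point.
Start: joints at [-1.29, 0.091, 1.231, -0, 1.82, -0.057], TCP at [0.199, -0.566, 0.237] pointing down, gripper open.
Joint ranges: [-2.87, 2.87], [-0.86, 2.18], [0.17, 2.46], [-1.51, 4.65], [0.06, 2.69], [-2.65, 2.65]. Speed limits (rad/s): [2.57, 2.57, 3.01, 3.14, 3.14, 3.14].

### API

Orientations are given as a unit quaternion [w, x, y, z].
In Python, from cell import observe, viewer, workorder, bot gives the robot as it stands.
- The arm moves only by the tool step_arm, never from a script. Its argument "targets" is a list of rows, each an object of numbers: "gripper": the opening, from 0 (shut) to 1 (fully open); "dx", "dy", "dz": the shift along the tool's x, y, z in cm; "wx", "wy", "wz": the turn, a rotation vector about the tool's x, y, z in rad. In form: [{"gripper": .., "dx": .., "dy": .., "dz": .., "wx": .., "wy": .., "wz": ..}, ...]. A call has 1 to 5 rows; each row is the pose to reach, as a shift and turn from the pose commanded when the call began, along the tool's axes at that moment; what a row does not reach only later rows make up. A row lasts 1/8 s, in which the tool goes at most 62.5 mm and 10.7 degrees, less where a joint would pass 70% of its speed; a pose out of reach is approached as far as the arm can. A call with a gripper value outside its range is refused whole. The fingers move at their own pace and stop on an object; "force" is the grip in N (left out, the last holds). Time passes only in rows, so rows that repeat a pose let the fingers close. It gives the time, the measured TCP pose, the force, the opening and the grip force at its end, in the units of the state.
- observe(): the state, without advancing time (a new reading comes with each control period).
- viewer.get_image(name): name is "scene" or "side" or "wrist"; returns a dict with "color" (420x560x3 uint8, red, green, blue), "camera_matrix" (3x3 intrinsics, pixels), "dist_coeffs" ([k1, k2, p1, p2, k3] as OpenCV has them; the pictures are not rectified), "eye" and "attitude" of the camera in the world; the wrist camera has in their place "mount" (4x4, takes a point from camera to tool coordinates, whose origin is the TCP and whose axes are the flange's). Camera axes: x right, y up, looking along -z (the intrinsics and any distortion apply to the point x, -y, -z); pixel columns grow to the right and rows downward; lengths in m; the calibration is good to about 2 mm. A picture is of the moment at which its call begins: read the wrist's pose just before it. There is no depth.
- workorder.finish_job(): hands the job in; it is judged then, once.
The state is a dict: "time": time; "joint_positions": joint angles; "joint_vel": joint speeds; "effort": joint torques, N m; "tool_pos": TCP position; "tool_rot": TCP orientation; "force": force on the tool from outside, world axes, zero at the start; "torque": the same for the moment, N m; "width": opening from 0.0 (shut) to 1.0 (fully open); "grip_force": force on a finger pad.
Only numpy, scipy, OpenCV 4.12 (cv2) and the standard library are available. Lean on these libraries where they do the work, as an engineer would, in place of code of your own. Each camera call takes 0.05 s, during which the arm holds its last target. There are 200 camera calls.

## Working session

There is one attempt and no reset: what is moved stays moved. The work goes in short steps, Python scripts to look and compute and a tool call to move; the robot and the scene stay as the last step left them, time stands still between calls to the robot, and variables do not carry over. Pictures are saved under pics/ and viewed, at most 10 in all, crops included, and the job is handed in when it is done.

Besides the shell and the picture viewer there is one more tool, called after ">>>" as name(argument=value, ...), one argument or row to a line, values as JSON. step_arm: Moves the arm, as the interface text tells. Its arguments: {"type":"object","properties":{"targets":{"type":"array"},"force":{"type":"number"}},"required":["targets"]}

```bash
mkdir -p pics; ls
python3 - <<'E'
from cell import observe, viewer, bot
import cv2, json
s=observe(); print(s, bot.tcp_to_tips)
for n in ("scene","side"):
    d=viewer.get_image(n); cv2.imwrite(f"pics/{n}0.png",d["color"][:,:,::-1])
    print(n,{k:v for k,v in d.items() if k!="color"})
E
```

```text
pics
{'time': 0.0, 'joint_positions': array([-1.28970757e+00,  9.18669917e-02,  1.23186013e+00, -1.31289497e-05,
        1.81978897e+00, -5.67174958e-02]), 'joint_vel': array([-4.19058962e-05,  2.60228764e-04, -1.86093061e-03, -7.97788463e-04,
        8.71670696e-05, -2.52271290e-03]), 'effort': array([ 2.47908494e-03, -4.46443462e+01, -4.06446004e+01,  6.98602712e-02,
        2.92231317e-02, -1.51452314e-04]), 'tool_pos': array([ 0.1987628 , -0.5658449 ,  0.23551652]), 'tool_rot': array([-9.54959459e-04,  9.85769561e-01,  1.68099518e-01, -1.13988289e-04]), 'force': array([ 0.21533298,  0.23898683, -0.19372227]), 'torque': array([ 0.03158715, -0.03288866, -0.00896093]), 'grip_force': 0.0, 'width': 0.9980898211575638} 0.014
scene {'camera_matrix': array([[502.25223757,   0.        , 273.76665585],
       [  0.        , 502.25223757, 200.39764929],
       [  0.        ,   0.        ,   1.        ]]), 'dist_coeffs': array([-0.17216075,  0.        ,  0.        ,  0.        ,  0.        ]), 'eye': array([1.02843166, 0.63755321, 1.14385141]), 'attitude': array([0.33128942, 0.10732092, 0.29698663, 0.88911668])}
side {'camera_matrix': array([[399.40280182,   0.        , 276.78558092],
       [  0.        , 399.40280182, 212.11521675],
       [  0.        ,   0.        ,   1.        ]]), 'dist_coeffs': array([-0.04000547,  0.        ,  0.        ,  0.        ,  0.        ]), 'eye': array([0.36072837, 0.72215033, 0.87509877]), 'attitude': array([-0.1169404 , -0.03881978,  0.35460647,  0.92686149])}
```

View pics/scene0.png

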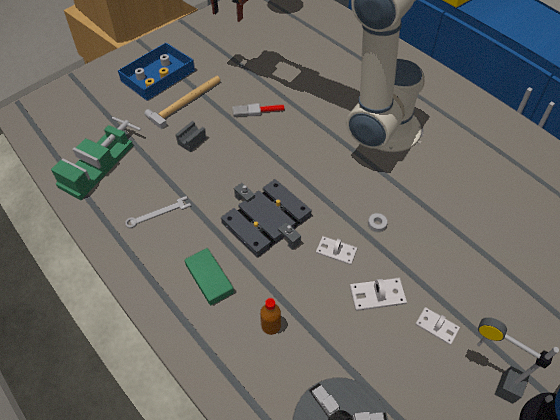

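View pics/side0.png

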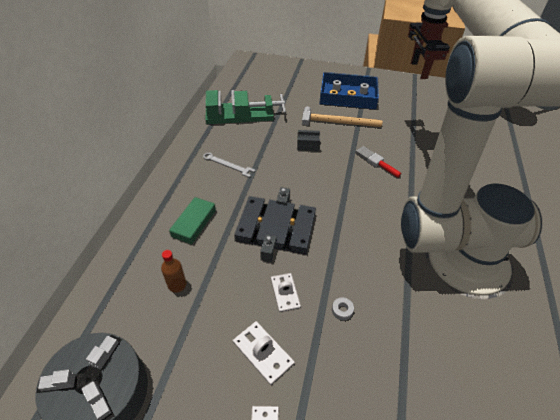

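Candidates for the bracket in the scene view are (337,249), (378,293) and (438,324). The middle one, (378,293), is clearly the largest. I'll confirm it in an enlarged crop together with the fixture.

Run:
```python
import cv2,numpy as np
i=cv2.imread("pics/scene0.png"); 
def crop(i,x,y,w,h,s):
    c=cv2.resize(i[y:y+h,x:x+w],None,fx=s,fy=s,interpolation=cv2.INTER_CUBIC)
    for k in range(0,w,10): cv2.putText(c,str(x+k),(k*s,8),0,.3,(0,255,255),1); cv2.line(c,(k*s,10),(k*s,14),(0,255,255),1)
    for k in range(0,h,10): cv2.putText(c,str(y+k),(0,k*s+4),0,.3,(0,255,255),1)
    return c
a=crop(i,320,230,100,100,4); b=crop(i,215,175,100,85,4)
b=cv2.copyMakeBorder(b,0,60,0,0,cv2.BORDER_CONSTANT)
cv2.imwrite("pics/crop1.png",np.hstack([a,b]))
```

```text
(no output)
```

View pics/crop1.png

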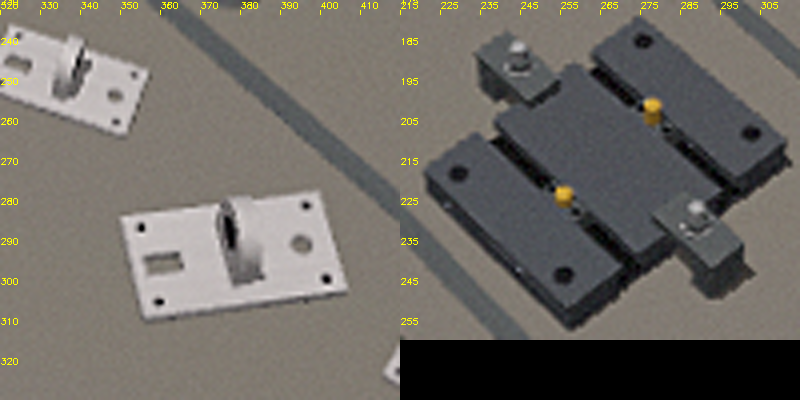

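The crop confirms it: the bracket is at about (378,293), with its round hole at (395.5,291) and long hole at (361,296). The fixture's tall pin top is at about (278,201) and the short pin top at about (256,222.5).

```bash
cat > h.py <<'E'
import numpy as np, cv2
from scipy.spatial.transform import Rotation as R
from cell import observe, viewer, bot
def q2R(q): return R.from_quat(np.r_[q[1:],q[0]]).as_matrix()
def cam(d,st=None):
    if "mount" in d:
        T=np.eye(4);T[:3,:3]=q2R(st["tool_rot"]);T[:3,3]=st["tool_pos"]; M=T@np.asarray(d["mount"])
        return M[:3,:3],M[:3,3]
    return q2R(d["attitude"]),np.asarray(d["eye"])
def pix2z(d,px,z,st=None):
    px=np.array(px,float).reshape(-1,1,2); A,o=cam(d,st)
    u=cv2.undistortPoints(px,d["camera_matrix"],d["dist_coeffs"]).reshape(-1,2)
    r=np.c_[u[:,0],-u[:,1],-np.ones(len(u))]@A.T
    return o+r*((np.broadcast_to(z,len(u))-o[2])/r[:,2])[:,None]
def proj(d,P,st=None):
    A,o=cam(d,st); p=(np.atleast_2d(P)-o)@A; p=p*[1,-1,-1]
    return cv2.projectPoints(p,np.zeros(3),np.zeros(3),d["camera_matrix"],d["dist_coeffs"])[0].reshape(-1,2)
E
python3 - <<'E'
from h import *
d=viewer.get_image("scene"); np.set_printoptions(precision=4,suppress=True)
b=pix2z(d,[(350.5,284),(399.75,278),(406.75,302.75),(356.5,308.7),(395.5,290.8),(360.75,295.8)],.01)
print("bracket",b,b[:4].mean(0))
f=pix2z(d,[(221.5,217.5),(275.25,179.25),(312,211.75),(257.5,254.5)],.03); print("fix",f,f.mean(0))
print("pins",pix2z(d,[(278.2,200.7),(256,222.5)],[.044,.037]))
print(pix2z(d,[(337,250),(438,324)],.01))
w=viewer.get_image("wrist"); print(w["mount"],w["camera_matrix"],w["dist_coeffs"])
E
```

```text
bracket [[0.5054 0.3172 0.01  ]
 [0.3981 0.3897 0.01  ]
 [0.4375 0.4479 0.01  ]
 [0.5429 0.3748 0.01  ]
 [0.4338 0.4067 0.01  ]
 [0.5097 0.3574 0.01  ]] [0.471  0.3824 0.01  ]
fix [[ 0.6337 -0.0474  0.03  ]
 [ 0.4366 -0.0528  0.03  ]
 [ 0.4357  0.0994  0.03  ]
 [ 0.634   0.1058  0.03  ]] [0.535  0.0263 0.03  ]
pins [[0.4874 0.0184 0.044 ]
 [0.5763 0.0304 0.037 ]]
[[0.4603 0.2233 0.01  ]
 [0.423  0.5385 0.01  ]]
[[-0.0007  0.9625  0.2712  0.074 ]
 [ 1.      0.0006  0.0003 -0.0002]
 [ 0.0001  0.2712 -0.9625 -0.1477]
 [ 0.      0.      0.      1.    ]] [[291.0806   0.     278.4218]
 [  0.     291.0806 210.3618]
 [  0.       0.       1.    ]] [-0.0254  0.      0.      0.      0.    ]
```

>>> step_arm(
  targets=[
    {"gripper":0.6,"dx":6,"dy":-4.5,"dz":0,"wz":0},
    {"gripper":0.6,"dx":12,"dy":-9,"dz":0,"wz":0},
    {"gripper":0.6,"dx":18,"dy":-13.5,"dz":0,"wz":-0.1},
    {"gripper":0.6,"dx":24,"dy":-18,"dz":0,"wz":-0.2},
    {"gripper":0.6,"dx":30,"dy":-22.5,"dz":0,"wz":-0.3},
  ],
)

```text
invalid input at $.targets[0]: expected keys gripper, dx, dy, dz, wx, wy, wz
```

```bash
cat >> h.py <<'E'
def rel(p,yaw):
    """yaw = bracket x angle = tool y angle; prints the shift (cm) and turn to reach it, tool pointing down"""
    s=observe(); A=q2R(s["tool_rot"]); t=A.T@(np.array(p)-s["tool_pos"])*100
    x=[np.cos(yaw+np.pi/2),np.sin(yaw+np.pi/2),0]; y=[np.cos(yaw),np.sin(yaw),0]
    w=R.from_matrix(A.T@np.c_[x,y,[0,0,-1]]).as_rotvec()
    print("t",round(s["time"],2),"pos",s["tool_pos"].round(4),"yawy",round(np.arctan2(A[1,1],A[0,1]),4),"d_cm",t.round(2),"w",w.round(3),"F",s["force"].round(1),"q",s["joint_positions"].round(2))
    return s
E
python3 -c "
from h import *
rel([.5,-.05,.236],-.595); rel([.4715,.3823,.2],-.595)"
```

```text
t 0.2 pos [ 0.1988 -0.5659  0.2359] yawy -1.233 d_cm [ 4.552e+01 -3.870e+01  4.000e-02] w [-0.001 -0.    -0.638] F [ 0.1  0.2 -0.6] q [-1.29  0.09  1.23 -0.    1.82 -0.06]
t 0.2 pos [ 0.1988 -0.5659  0.2359] yawy -1.233 d_cm [ 57.16 -80.42   3.7 ] w [-0.001 -0.    -0.638] F [ 0.1  0.2 -0.6] q [-1.29  0.09  1.23 -0.    1.82 -0.06]
```

All keys are required.

>>> step_arm(
  targets=[
    {"gripper":0.6,"dx":4.5,"dy":-4,"dz":0,"wx":0,"wy":0,"wz":0},
    {"gripper":0.6,"dx":9,"dy":-8,"dz":0,"wx":0,"wy":0,"wz":-0.1},
    {"gripper":0.6,"dx":13.5,"dy":-12,"dz":0,"wx":0,"wy":0,"wz":-0.2},
    {"gripper":0.6,"dx":18,"dy":-16,"dz":0,"wx":0,"wy":0,"wz":-0.3},
    {"gripper":0.6,"dx":22.5,"dy":-20,"dz":0,"wx":0,"wy":0,"wz":-0.4},
  ],
  force=30,
)

```text
time: 0.82
tool_pos: [0.3454, -0.301, 0.2365]
tool_rot: [0.0, 0.932, 0.362, 0.0]
force: [0.7, -0.9, -0.8]
width: 0.6
grip_force: 0.0
```

```bash
python3 -c "
from h import *
rel([.5,-.05,.236],-.595); rel([.4715,.3823,.2],-.595)"
```

```text
t 0.82 pos [ 0.3454 -0.301   0.2365] yawy -0.8302 d_cm [28.35 -8.09  0.06] w [ 0.    -0.    -0.235] F [ 0.7 -0.9 -0.8] q [-0.79 -0.29  1.59  0.    1.84  0.04]
t 0.82 pos [ 0.3454 -0.301   0.2365] yawy -0.8302 d_cm [ 55.42 -41.92   3.65] w [ 0.    -0.    -0.235] F [ 0.7 -0.9 -0.8] q [-0.79 -0.29  1.59  0.    1.84  0.04]
```

>>> step_arm(
  targets=[
    {"gripper":0.6,"dx":5.5,"dy":-1.6,"dz":0,"wx":0,"wy":0,"wz":-0.05},
    {"gripper":0.6,"dx":11,"dy":-3.2,"dz":0,"wx":0,"wy":0,"wz":-0.1},
    {"gripper":0.6,"dx":16.5,"dy":-4.8,"dz":0,"wx":0,"wy":0,"wz":-0.15},
    {"gripper":0.6,"dx":22,"dy":-6.4,"dz":0,"wx":0,"wy":0,"wz":-0.2},
    {"gripper":0.6,"dx":28,"dy":-8,"dz":0,"wx":0,"wy":0,"wz":-0.235},
  ],
)

```text
time: 1.45
tool_pos: [0.4989, -0.0536, 0.2367]
tool_rot: [0.0, 0.884, 0.468, 0.0]
force: [0.6, -1.3, -0.6]
width: 0.598
grip_force: 0.0
```

```bash
python3 -c "
from h import *
d=viewer.get_image('wrist'); cv2.imwrite('pics/fixw.png',d['color'][:,:,::-1]); s=rel([.4715,.3823,.2],-.595)
print(proj(d,[[.4874,.0184,.044],[.5763,.0304,.037]],s))"
```

```text
t 1.5 pos [ 0.5013 -0.0473  0.2358] yawy -0.5895 d_cm [ 34.04 -26.36   3.77] w [-0.002 -0.004  0.005] F [-2.6  3.5 -1.4] q [-0.16 -0.17  1.49  0.    1.82  0.43]
[[237.21128691 153.87620835]
 [296.00683161  99.73525095]]
```

View pics/fixw.png

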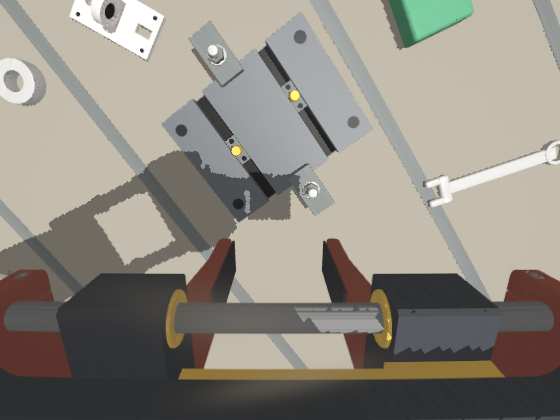

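The wrist view shows the tall pin top at (236.5,150.5) and the short pin top at (295,96.5). Moving on to the bracket.

>>> step_arm(
  targets=[
    {"gripper":0.6,"dx":4.8,"dy":-3.7,"dz":0,"wx":0,"wy":0,"wz":0},
    {"gripper":0.6,"dx":9.6,"dy":-7.4,"dz":0,"wx":0,"wy":0,"wz":0},
    {"gripper":0.6,"dx":14.4,"dy":-11.1,"dz":0,"wx":0,"wy":0,"wz":0},
    {"gripper":0.6,"dx":19.2,"dy":-14.8,"dz":0,"wx":0,"wy":0,"wz":0},
    {"gripper":0.6,"dx":24,"dy":-18.5,"dz":0,"wx":0,"wy":0,"wz":0},
  ],
)

```text
time: 2.12
tool_pos: [0.48, 0.2491, 0.2366]
tool_rot: [0.0, 0.884, 0.467, 0.0]
force: [0.7, -0.1, 0.6]
width: 0.599
grip_force: 0.0
```

```bash
python3 -c "
from h import *
d=viewer.get_image('wrist'); rel([.4715,.3823,.2],-.595)
s={'tool_pos':np.array([.4989,-.0536,.2367]),'tool_rot':[0,.884,.468,0]}
print(pix2z(d,[(236.5,150.5),(295,96)],[.044,.037],s))"
```

```text
t 2.17 pos [0.4783 0.2555 0.2358] yawy -0.592 d_cm [10.13 -7.63  3.63] w [-0.004 -0.003  0.003] F [-5.   2.5 -1.2] q [ 0.42 -0.06  1.39  0.    1.82  1.02]
[[0.48673362 0.01490241 0.044     ]
 [0.57550438 0.02660607 0.037     ]]
```

>>> step_arm(
  targets=[
    {"gripper":0.6,"dx":4.8,"dy":-3.7,"dz":1,"wx":0,"wy":0,"wz":0},
    {"gripper":0.6,"dx":8,"dy":-6,"dz":2,"wx":0,"wy":0,"wz":0},
    {"gripper":0.6,"dx":9.8,"dy":-7.4,"dz":3.5,"wx":0,"wy":0,"wz":0},
    {"gripper":0.6,"dx":9.8,"dy":-7.4,"dz":3.5,"wx":0,"wy":0,"wz":0},
  ],
)

```text
time: 2.68
tool_pos: [0.4737, 0.3699, 0.1991]
tool_rot: [0.0, 0.884, 0.468, -0.002]
force: [-0.7, -1.0, 0.4]
width: 0.603
grip_force: 0.0
```

```bash
python3 -c "
from h import *
s=rel([.4715,.3823,.036],-.595)
d=viewer.get_image('wrist'); cv2.imwrite('pics/brw.png',d['color'][:,:,::-1]); 
c,n=np.cos(-.595),np.sin(-.595)
loc=np.array([[-45,0],[45,0],[-65,-35],[65,-35],[65,35],[-65,35]])/1e3
P=np.c_[loc@np.array([[c,n],[-n,c]])+[.4715,.3823],np.full(6,.01)]
print(proj(d,P,s))"
```

```text
t 2.67 pos [0.4737 0.3699 0.1991] yawy -0.5964 d_cm [ 0.97 -0.86 16.31] w [-0.001  0.004 -0.001] F [-0.7 -1.   0.4] q [ 0.61  0.09  1.29 -0.    1.76  1.2 ]
[[233.18796346 185.39614864]
 [309.82182157 185.25885665]
 [217.95911616 213.9601539 ]
 [325.59429365 213.80781149]
 [328.14988768 155.05975333]
 [214.39298751 155.30961076]]
```

View pics/brw.png

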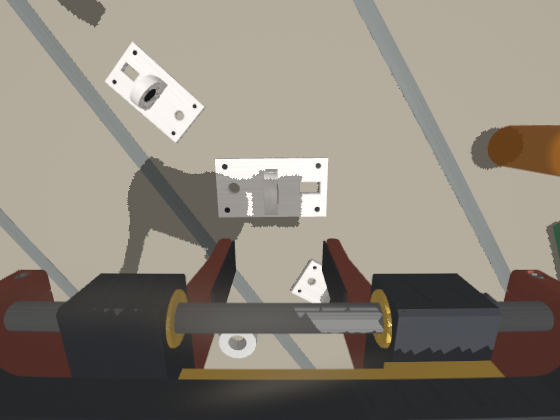

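The wrist view shows the flange corners at (216,158), (328,158), (326,216) and (218,217), with the round hole at (234,187.5). The bracket is about 2.5 mm nearer along tool x than predicted, so I'll descend with that correction.

>>> step_arm(
  targets=[
    {"gripper":0.6,"dx":0.7,"dy":-0.8,"dz":4,"wx":0,"wy":0,"wz":0},
    {"gripper":0.6,"dx":0.7,"dy":-0.8,"dz":8.5,"wx":0,"wy":0,"wz":0},
    {"gripper":0.6,"dx":0.7,"dy":-0.8,"dz":12.5,"wx":0,"wy":0,"wz":0},
    {"gripper":0.6,"dx":0.7,"dy":-0.8,"dz":15.5,"wx":0,"wy":0,"wz":0},
    {"gripper":0.6,"dx":0.7,"dy":-0.8,"dz":16.2,"wx":0,"wy":0,"wz":0},
  ],
)

```text
time: 3.35
tool_pos: [0.4716, 0.3779, 0.0381]
tool_rot: [0.0, 0.884, 0.467, -0.002]
force: [0.8, 0.2, 0.3]
width: 0.597
grip_force: 0.0
```

>>> step_arm(
  targets=[
    {"gripper":0.4,"dx":0,"dy":0,"dz":0.05,"wx":0,"wy":0,"wz":0},
    {"gripper":0.25,"dx":0,"dy":0,"dz":0.05,"wx":0,"wy":0,"wz":0},
    {"gripper":0.1,"dx":0,"dy":0,"dz":0.05,"wx":0,"wy":0,"wz":0},
    {"gripper":0.1,"dx":0,"dy":0,"dz":0.05,"wx":0,"wy":0,"wz":0},
    {"gripper":0.1,"dx":0,"dy":0,"dz":0.05,"wx":0,"wy":0,"wz":0},
  ],
  force=30,
)

```text
time: 3.98
tool_pos: [0.4717, 0.3808, 0.04]
tool_rot: [-0.0, 0.884, 0.468, 0.0]
force: [-1.9, 0.5, 3.2]
width: 0.157
grip_force: 30.0
```

```bash
python3 -c "
from h import *
s=rel([.4715,.3823,.036],-.595); print(s['width'],s['grip_force'],s['tool_rot'],s['torque'])"
```

```text
t 3.98 pos [0.4717 0.3808 0.04  ] yawy -0.5976 d_cm [ 0.11 -0.11  0.4 ] w [-0.    -0.001 -0.003] F [-1.9  0.5  3.2] q [0.62 0.16 1.51 0.   1.47 1.22]
0.15660876827741368 29.994329810142517 [-4.50622295e-04  8.83929912e-01  4.67618983e-01  4.41683602e-04] [0.15371665 0.29617653 0.06164193]
```

>>> step_arm(
  targets=[
    {"gripper":0.1,"dx":0,"dy":0,"dz":-3,"wx":0,"wy":0,"wz":0},
    {"gripper":0.1,"dx":0,"dy":0,"dz":-7,"wx":0,"wy":0,"wz":0},
    {"gripper":0.1,"dx":0,"dy":0,"dz":-11,"wx":0,"wy":0,"wz":0},
    {"gripper":0.1,"dx":0,"dy":0,"dz":-15,"wx":0,"wy":0,"wz":0},
    {"gripper":0.1,"dx":0,"dy":0,"dz":-15,"wx":0,"wy":0,"wz":0},
  ],
)

```text
time: 4.6
tool_pos: [0.4729, 0.3809, 0.1922]
tool_rot: [-0.0, 0.884, 0.467, 0.003]
force: [0.4, -1.0, -5.2]
width: 0.155
grip_force: 30.0
```

>>> step_arm(
  targets=[
    {"gripper":0.1,"dx":-3,"dy":3,"dz":0,"wx":0,"wy":0,"wz":-0.1},
    {"gripper":0.1,"dx":-7,"dy":6.5,"dz":0,"wx":0,"wy":0,"wz":-0.22},
    {"gripper":0.1,"dx":-11,"dy":10.5,"dz":0,"wx":0,"wy":0,"wz":-0.34},
    {"gripper":0.1,"dx":-15,"dy":14.5,"dz":0,"wx":0,"wy":0,"wz":-0.46},
    {"gripper":0.1,"dx":-19,"dy":18,"dz":0,"wx":0,"wy":0,"wz":-0.58},
  ],
)

```text
time: 5.22
tool_pos: [0.5128, 0.1197, 0.1853]
tool_rot: [-0.001, 0.712, 0.702, -0.002]
force: [1.1, -0.9, -3.9]
width: 0.158
grip_force: 30.0
```

```bash
python3 -c "
from h import *
s=rel([.5315,.022,.19],.08); print(s['width'],s['grip_force'],s['torque'])"
```

```text
t 5.22 pos [0.5128 0.1197 0.1853] yawy -0.0143 d_cm [-9.74  2.01 -0.46] w [-0.005  0.001 -0.094] F [ 1.1 -0.9 -3.9] q [ 0.16 -0.11  1.52 -0.    1.73  0.18]
0.1575540236256777 29.993385672569275 [-0.09196628 -0.15401705  0.00170134]
```

>>> step_arm(
  targets=[
    {"gripper":0.1,"dx":-5,"dy":0.5,"dz":0,"wx":0,"wy":0,"wz":-0.05},
    {"gripper":0.1,"dx":-10,"dy":1,"dz":0,"wx":0,"wy":0,"wz":-0.09},
    {"gripper":0.1,"dx":-14,"dy":1.5,"dz":0,"wx":0,"wy":0,"wz":-0.14},
    {"gripper":0.1,"dx":-17,"dy":2,"dz":0,"wx":0,"wy":0,"wz":-0.14},
    {"gripper":0.1,"dx":-17,"dy":2,"dz":0,"wx":0,"wy":0,"wz":-0.14},
  ],
)

```text
time: 5.85
tool_pos: [0.5296, -0.0505, 0.1854]
tool_rot: [-0.002, 0.664, 0.748, -0.002]
force: [0.3, 0.4, -4.3]
width: 0.157
grip_force: 30.0
```

```bash
python3 -c "
from h import *
s=rel([.5315,.022,.12],.08); print(repr(s['tool_rot']))
d=viewer.get_image('wrist'); I=d['color'][:,:,::-1]; cv2.imwrite('pics/held_full.png',I)
np.savez('held.npz',pos=s['tool_pos'],rot=s['tool_rot'])
c=cv2.resize(I[0:300,150:420],None,fx=2,fy=2,interpolation=cv2.INTER_CUBIC)
for k in range(0,270,20): cv2.putText(c,str(150+k),(2*k,8),0,.3,(0,0,255),1)
for k in range(0,300,20): cv2.putText(c,str(k),(0,2*k+4),0,.3,(0,0,255),1)
cv2.imwrite('pics/held.png',c)"
```

```text
t 5.85 pos [ 0.5296 -0.0505  0.1854] yawy 0.1186 d_cm [7.17 1.08 6.54] w [-0.005 -0.001  0.039] F [ 0.3  0.4 -4.3] q [-0.16 -0.09  1.5  -0.    1.73 -0.28]
array([-0.00193268,  0.66395465,  0.74776855, -0.00163821])
```

View pics/held.png

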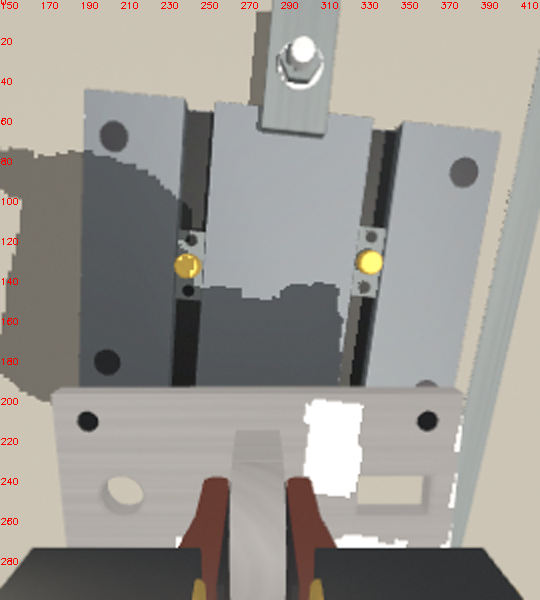

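The held view (wrist pixels) shows the tall pin top at (244,133), the short pin top at (335,131), the flange's round hole at (211.5,247.5) and its long hole at (347,247).

```bash
python3 -c "
from h import *
np.set_printoptions(precision=4,suppress=True)
z=np.load('held.npz'); s={'tool_pos':z['pos'],'tool_rot':z['rot']}
d=viewer.get_image('wrist'); A=q2R(s['tool_rot'])
for h in (.027,.03,.033):
    P=pix2z(d,[(211.5,247.5),(347,247),(176,197),(381.5,196)],s['tool_pos'][2]-h,s)
    L=(P-s['tool_pos'])@A
    print(h,L[:2,:2].round(4).tolist(),np.linalg.norm(P[1]-P[0]),np.linalg.norm(P[3]-P[2]),np.arctan2(*(P[1]-P[0])[1::-1]))
p=pix2z(d,[(243.7,133),(335,131)],[.044,.037],s); print(p,np.linalg.norm(p[1]-p[0]),np.arctan2(*(p[1]-p[0])[1::-1]))
"
```

```text
0.027 [[-0.0001, -0.0436], [0.0005, 0.0442]] 0.0877566787704403 0.12685766415634336 0.12447972638508074
0.03 [[-0.0013, -0.0443], [-0.0008, 0.0449]] 0.08926303302898547 0.12903519167115376 0.12447972638508109
0.033 [[-0.0026, -0.0451], [-0.0021, 0.0457]] 0.09076938728753081 0.13121271918596425 0.12447972638508105
[[0.4871 0.0153 0.044 ]
 [0.5753 0.0276 0.037 ]] 0.08931217836117461 0.13892323170703524
```

>>> step_arm(
  targets=[
    {"gripper":0.1,"dx":2.5,"dy":0.3,"dz":2,"wx":0,"wy":0,"wz":0.02},
    {"gripper":0.1,"dx":5,"dy":0.6,"dz":4,"wx":0,"wy":0,"wz":0.04},
    {"gripper":0.1,"dx":6.5,"dy":0.8,"dz":6,"wx":0,"wy":0,"wz":0.06},
    {"gripper":0.1,"dx":7,"dy":0.95,"dz":8.5,"wx":0,"wy":0,"wz":0.06},
    {"gripper":0.1,"dx":7,"dy":0.95,"dz":8.5,"wx":0,"wy":0,"wz":0.06},
  ],
)

```text
time: 6.58
tool_pos: [0.5293, 0.0237, 0.1007]
tool_rot: [-0.002, 0.684, 0.73, -0.002]
force: [-0.6, 0.0, -3.4]
width: 0.16
grip_force: 30.0
```

```bash
python3 -c "
from h import *
s=rel([.5308,.0198,.092],.06)"
```

```text
t 6.58 pos [0.5293 0.0237 0.1007] yawy 0.0645 d_cm [-0.4   0.13  0.87] w [-0.006 -0.001  0.004] F [-0.6  0.  -3.4] q [-0.02 -0.08  1.64  0.    1.58 -0.08]
```

>>> step_arm(
  targets=[
    {"gripper":0.1,"dx":-0.4,"dy":0.13,"dz":0.5,"wx":-0.005,"wy":0,"wz":0},
    {"gripper":0.1,"dx":-0.4,"dy":0.13,"dz":0.9,"wx":-0.005,"wy":0,"wz":0},
    {"gripper":0.1,"dx":-0.4,"dy":0.13,"dz":0.9,"wx":-0.005,"wy":0,"wz":0},
  ],
)

```text
time: 6.95
tool_pos: [0.5331, 0.0179, 0.0954]
tool_rot: [0.002, 0.685, 0.728, 0.002]
force: [0.4, -0.3, -3.3]
width: 0.158
grip_force: 30.0
```

```bash
python3 -c "
from h import *
s=rel([.5308,.0198,.085],.06)
d=viewer.get_image('wrist'); I=d['color'][:,:,::-1]
v=viewer.get_image('side')['color'][:,:,::-1]
c=cv2.resize(I[120:320,150:410],None,fx=3,fy=3,interpolation=cv2.INTER_CUBIC)
cv2.imwrite('pics/over.png',c)
"
```

```text
t 6.95 pos [0.5331 0.0179 0.0954] yawy 0.0614 d_cm [ 0.21 -0.22  1.04] w [ 0.005 -0.     0.001] F [ 0.4 -0.3 -3.3] q [-0.03 -0.07  1.65  0.    1.56 -0.09]
```

View pics/over.png

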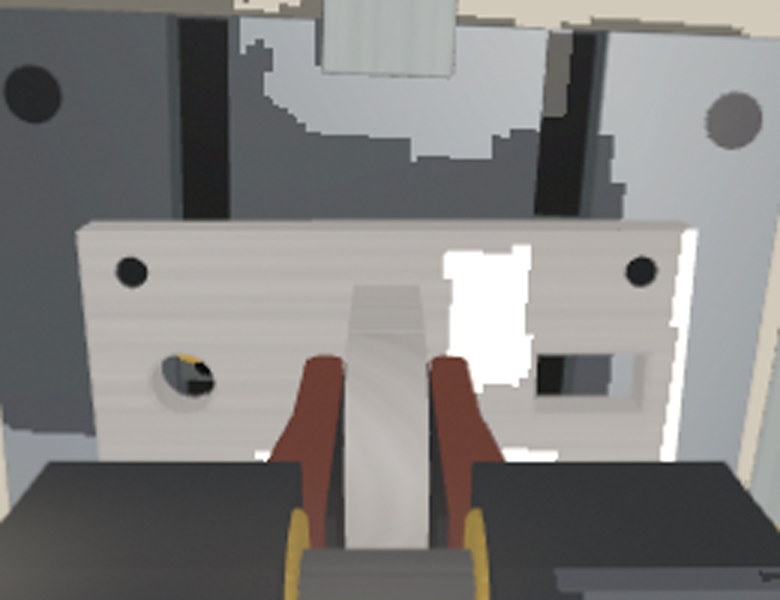

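The pin edge is visible at the upper rim of the round hole (crop (188,358)). That agrees with the pose reading that the bracket is about 2 mm off in both axes.

>>> step_arm(
  targets=[
    {"gripper":0.1,"dx":0.2,"dy":-0.2,"dz":0.4,"wx":0,"wy":0,"wz":0},
    {"gripper":0.1,"dx":0.2,"dy":-0.2,"dz":0.4,"wx":0,"wy":0,"wz":0},
    {"gripper":0.1,"dx":0.2,"dy":-0.2,"dz":0.4,"wx":0,"wy":0,"wz":0},
    {"gripper":0.1,"dx":0.2,"dy":-0.2,"dz":0.4,"wx":0,"wy":0,"wz":0},
  ],
)

```text
time: 7.55
tool_pos: [0.5309, 0.0201, 0.0912]
tool_rot: [0.002, 0.685, 0.729, 0.002]
force: [0.6, 0.2, -4.0]
width: 0.157
grip_force: 30.0
```

```bash
python3 -c "
from h import *
for i in range(3): s=rel([.5308,.0198,.085],.06); viewer.get_image('wrist')"
```

```text
t 7.55 pos [0.5309 0.0201 0.0912] yawy 0.0621 d_cm [-0.03 -0.02  0.62] w [ 0.005 -0.     0.002] F [ 0.6  0.2 -4. ] q [-0.03 -0.08  1.66  0.    1.56 -0.09]
t 7.6 pos [0.5309 0.0201 0.0912] yawy 0.062 d_cm [-0.02 -0.02  0.62] w [0.005 0.    0.002] F [-0.5 -1.2 -4. ] q [-0.03 -0.08  1.66  0.    1.56 -0.09]
t 7.65 pos [0.5309 0.0201 0.0912] yawy 0.062 d_cm [-0.02 -0.02  0.62] w [ 0.005 -0.     0.002] F [ 0.7  0.4 -4.2] q [-0.03 -0.08  1.66  0.    1.56 -0.09]
```

>>> step_arm(
  targets=[
    {"gripper":0.1,"dx":0,"dy":0,"dz":0.25,"wx":0,"wy":0,"wz":0},
    {"gripper":0.1,"dx":0,"dy":0,"dz":0.45,"wx":0,"wy":0,"wz":0},
    {"gripper":0.1,"dx":0,"dy":0,"dz":0.6,"wx":0,"wy":0,"wz":0},
    {"gripper":0.1,"dx":0,"dy":0,"dz":0.7,"wx":0,"wy":0,"wz":0},
  ],
)

```text
time: 8.2
tool_pos: [0.5308, 0.02, 0.0839]
tool_rot: [0.002, 0.685, 0.729, 0.002]
force: [0.2, 0.2, -4.6]
width: 0.157
grip_force: 30.0
```

>>> step_arm(
  targets=[
    {"gripper":0.1,"dx":0,"dy":0,"dz":0.05,"wx":0,"wy":0,"wz":0},
    {"gripper":0.1,"dx":0,"dy":0,"dz":0.1,"wx":0,"wy":0,"wz":0},
    {"gripper":0.1,"dx":0,"dy":0,"dz":0.15,"wx":0,"wy":0,"wz":0},
    {"gripper":0.1,"dx":0,"dy":0,"dz":0.15,"wx":0,"wy":0,"wz":0},
  ],
)

```text
time: 8.7
tool_pos: [0.5309, 0.0201, 0.0826]
tool_rot: [0.002, 0.685, 0.729, 0.002]
force: [0.1, 0.4, -4.5]
width: 0.158
grip_force: 30.0
```

```bash
python3 -c "
from h import *
s=rel([.5308,.0198,.085],.06);print(s['torque'])"
```

```text
t 8.7 pos [0.5309 0.0201 0.0826] yawy 0.062 d_cm [-0.02 -0.01 -0.24] w [ 0.005 -0.     0.002] F [ 0.1  0.4 -4.5] q [-0.03 -0.07  1.67  0.    1.54 -0.09]
[-0.03331868 -0.08493487  0.00113268]
```

No contact yet, so the hole may already be going over the tall pin. Continuing gently.

>>> step_arm(
  targets=[
    {"gripper":0.1,"dx":0,"dy":0,"dz":0.05,"wx":0,"wy":0,"wz":0},
    {"gripper":0.1,"dx":0,"dy":0,"dz":0.1,"wx":0,"wy":0,"wz":0},
    {"gripper":0.1,"dx":0,"dy":0,"dz":0.15,"wx":0,"wy":0,"wz":0},
    {"gripper":0.1,"dx":0,"dy":0,"dz":0.2,"wx":0,"wy":0,"wz":0},
  ],
)

```text
time: 9.2
tool_pos: [0.5309, 0.0201, 0.0806]
tool_rot: [0.002, 0.685, 0.729, 0.002]
force: [0.1, 0.4, -4.7]
width: 0.156
grip_force: 30.0
```

>>> step_arm(
  targets=[
    {"gripper":0.1,"dx":0,"dy":0,"dz":0.05,"wx":0,"wy":0,"wz":0},
    {"gripper":0.1,"dx":0,"dy":0,"dz":0.1,"wx":0,"wy":0,"wz":0},
    {"gripper":0.1,"dx":0,"dy":0,"dz":0.1,"wx":0,"wy":0,"wz":0},
  ],
)

```text
time: 9.57
tool_pos: [0.5309, 0.0201, 0.0796]
tool_rot: [0.002, 0.685, 0.729, 0.002]
force: [0.0, -0.5, -4.2]
width: 0.159
grip_force: 30.0
```

>>> step_arm(
  targets=[
    {"gripper":0.1,"dx":0,"dy":0,"dz":0.05,"wx":0,"wy":0,"wz":0},
    {"gripper":0.1,"dx":0,"dy":0,"dz":0.1,"wx":0,"wy":0,"wz":0},
    {"gripper":0.1,"dx":0,"dy":0,"dz":0.1,"wx":0,"wy":0,"wz":0},
  ],
)

```text
time: 9.95
tool_pos: [0.5309, 0.0201, 0.0785]
tool_rot: [0.002, 0.685, 0.729, 0.002]
force: [0.5, -1.0, -3.0]
width: 0.158
grip_force: 30.0
```

```bash
python3 -c "
from h import *
s=rel([.5308,.0198,.085],.06);print(s['torque'])
d=viewer.get_image('wrist'); I=d['color'][:,:,::-1]
c=cv2.resize(I[120:320,150:410],None,fx=3,fy=3,interpolation=cv2.INTER_CUBIC)
cv2.imwrite('pics/on.png',c)"
```

```text
t 9.95 pos [0.5309 0.0201 0.0785] yawy 0.0621 d_cm [-0.03 -0.01 -0.65] w [ 0.005 -0.     0.002] F [ 0.5 -1.  -3. ] q [-0.03 -0.07  1.67  0.    1.53 -0.09]
[-0.0130694  -0.04887996 -0.01599991]
```

View pics/on.png

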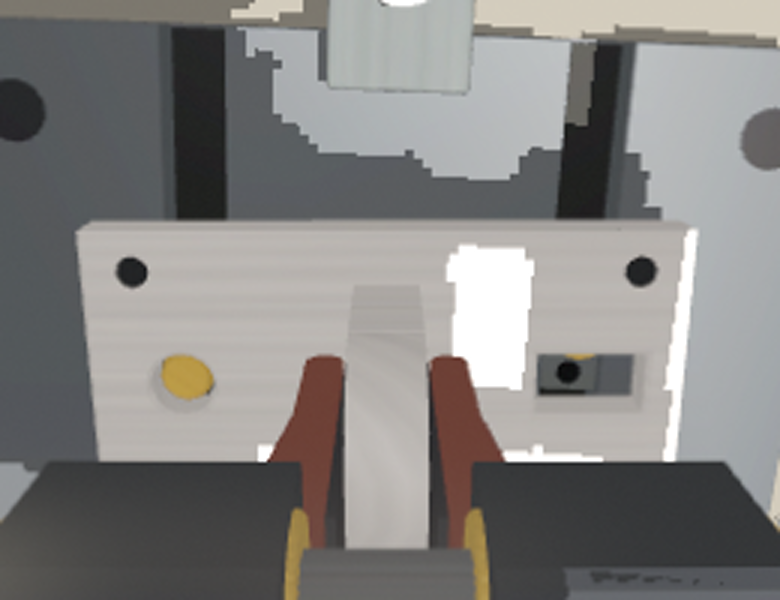

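The tall pin is inside the round hole (crop (187,377)). The short pin peeks in at the top edge of the long hole (580,355), so I'll swing by about +0.07 rad, easing off the pressure first.

>>> step_arm(
  targets=[
    {"gripper":0.1,"dx":0,"dy":0,"dz":-0.05,"wx":-0.003,"wy":0,"wz":0},
    {"gripper":0.1,"dx":0.1,"dy":0,"dz":-0.05,"wx":-0.003,"wy":0,"wz":-0.023},
    {"gripper":0.1,"dx":0.2,"dy":-0.01,"dz":-0.05,"wx":-0.003,"wy":0,"wz":-0.046},
    {"gripper":0.1,"dx":0.31,"dy":-0.02,"dz":-0.05,"wx":-0.003,"wy":0,"wz":-0.07},
    {"gripper":0.1,"dx":0.31,"dy":-0.02,"dz":-0.05,"wx":-0.003,"wy":0,"wz":-0.07},
  ],
)

```text
time: 10.62
tool_pos: [0.5305, 0.0232, 0.0791]
tool_rot: [0.003, 0.659, 0.752, 0.003]
force: [-1.0, 1.0, -5.3]
width: 0.156
grip_force: 30.0
```

>>> step_arm(
  targets=[
    {"gripper":0.1,"dx":0,"dy":0,"dz":0.05,"wx":0,"wy":0,"wz":0},
    {"gripper":0.1,"dx":0,"dy":0,"dz":0.1,"wx":0,"wy":0,"wz":0},
    {"gripper":0.1,"dx":0,"dy":0,"dz":0.1,"wx":0,"wy":0,"wz":0},
  ],
)

```text
time: 11.0
tool_pos: [0.5305, 0.0231, 0.078]
tool_rot: [0.003, 0.659, 0.752, 0.003]
force: [1.0, -0.3, -3.7]
width: 0.161
grip_force: 30.0
```

```bash
python3 -c "
from h import *
s=rel([.5308,.0198,.07],.135);print(s['torque'])"
```

```text
t 11.0 pos [0.5305 0.0231 0.078 ] yawy 0.1319 d_cm [-0.33 -0.02  0.8 ] w [ 0.008  0.    -0.003] F [ 1.  -0.3 -3.7] q [-0.02 -0.07  1.68  0.    1.53 -0.15]
[ 0.02659265 -0.08319926  0.06455067]
```

>>> step_arm(
  targets=[
    {"gripper":0.1,"dx":0,"dy":0,"dz":0,"wx":0.008,"wy":0,"wz":0},
    {"gripper":0.1,"dx":0,"dy":0,"dz":0.05,"wx":0.008,"wy":0,"wz":0},
    {"gripper":0.1,"dx":0,"dy":0,"dz":0.1,"wx":0.008,"wy":0,"wz":0},
    {"gripper":0.1,"dx":0,"dy":0,"dz":0.1,"wx":0.008,"wy":0,"wz":0},
  ],
)

```text
time: 11.5
tool_pos: [0.5305, 0.0231, 0.0771]
tool_rot: [0.0, 0.659, 0.752, -0.0]
force: [0.5, -0.8, -4.3]
width: 0.16
grip_force: 30.0
```

```bash
python3 -c "
from h import *
s=rel([.5308,.0198,.07],.135);print(s['torque'])"
```

```text
t 11.5 pos [0.5305 0.0231 0.0771] yawy 0.132 d_cm [-0.33 -0.02  0.71] w [-0.     0.    -0.003] F [ 0.5 -0.8 -4.3] q [-0.02 -0.07  1.67 -0.    1.54 -0.15]
[ 0.02486604 -0.06060209 -0.04368911]
```

>>> step_arm(
  targets=[
    {"gripper":0.1,"dx":0,"dy":0,"dz":0.05,"wx":0,"wy":0,"wz":0},
    {"gripper":0.1,"dx":0,"dy":0,"dz":0.1,"wx":0,"wy":0,"wz":0},
    {"gripper":0.1,"dx":0,"dy":0,"dz":0.1,"wx":0,"wy":0,"wz":0},
  ],
)

```text
time: 11.88
tool_pos: [0.5305, 0.0231, 0.0761]
tool_rot: [0.0, 0.659, 0.752, -0.0]
force: [-0.2, 0.4, -3.7]
width: 0.159
grip_force: 30.0
```

>>> step_arm(
  targets=[
    {"gripper":0.1,"dx":0,"dy":0,"dz":0.05,"wx":0,"wy":0,"wz":0},
    {"gripper":0.1,"dx":0,"dy":0,"dz":0.1,"wx":0,"wy":0,"wz":0},
    {"gripper":0.1,"dx":0,"dy":0,"dz":0.1,"wx":0,"wy":0,"wz":0},
  ],
)

```text
time: 12.25
tool_pos: [0.5305, 0.0231, 0.0751]
tool_rot: [0.0, 0.659, 0.752, -0.0]
force: [-0.1, -0.2, -4.5]
width: 0.16
grip_force: 30.0
```

```bash
python3 -c "
from h import *
s=rel([.5308,.0198,.07],.135);print(s['torque'])
d=viewer.get_image('wrist'); I=d['color'][:,:,::-1]
c=cv2.resize(I[120:320,150:410],None,fx=3,fy=3,interpolation=cv2.INTER_CUBIC)
cv2.imwrite('pics/on2.png',c)"
```

```text
t 12.25 pos [0.5305 0.0231 0.0751] yawy 0.132 d_cm [-0.34 -0.02  0.51] w [-0.     0.    -0.003] F [-0.1 -0.2 -4.5] q [-0.02 -0.07  1.68 -0.    1.53 -0.15]
[-0.1180848  -0.116968    0.01789327]
```

>>> step_arm(
  targets=[
    {"gripper":0.1,"dx":0,"dy":0,"dz":0.05,"wx":0,"wy":0,"wz":0},
    {"gripper":0.1,"dx":0,"dy":0,"dz":0.1,"wx":0,"wy":0,"wz":0},
    {"gripper":0.1,"dx":0,"dy":0,"dz":0.15,"wx":0,"wy":0,"wz":0},
    {"gripper":0.1,"dx":0,"dy":0,"dz":0.15,"wx":0,"wy":0,"wz":0},
  ],
)

```text
time: 12.8
tool_pos: [0.5305, 0.0231, 0.0735]
tool_rot: [0.0, 0.659, 0.752, -0.0]
force: [0.9, 0.6, -4.2]
width: 0.156
grip_force: 30.0
```

>>> step_arm(
  targets=[
    {"gripper":0.1,"dx":0,"dy":0,"dz":0.05,"wx":0,"wy":0,"wz":0},
    {"gripper":0.1,"dx":0,"dy":0,"dz":0.1,"wx":0,"wy":0,"wz":0},
    {"gripper":0.1,"dx":0,"dy":0,"dz":0.1,"wx":0,"wy":0,"wz":0},
  ],
)

```text
time: 13.18
tool_pos: [0.5305, 0.0231, 0.0726]
tool_rot: [0.0, 0.659, 0.752, -0.0]
force: [-0.8, 0.1, -4.6]
width: 0.161
grip_force: 30.0
```

```bash
python3 -c "
from h import *
s=rel([.5308,.0198,.07],.135);print(s['torque'])"
```

```text
t 13.18 pos [0.5305 0.0231 0.0726] yawy 0.132 d_cm [-0.33 -0.02  0.26] w [-0.     0.    -0.003] F [-0.8  0.1 -4.6] q [-0.02 -0.06  1.68 -0.    1.53 -0.15]
[-0.02786406 -0.0964958  -0.01283248]
```

>>> step_arm(
  targets=[
    {"gripper":0.1,"dx":0,"dy":0,"dz":0.05,"wx":0,"wy":0,"wz":0},
    {"gripper":0.1,"dx":0,"dy":0,"dz":0.1,"wx":0,"wy":0,"wz":0},
    {"gripper":0.1,"dx":0,"dy":0,"dz":0.1,"wx":0,"wy":0,"wz":0},
  ],
)

```text
time: 13.55
tool_pos: [0.5305, 0.0231, 0.0716]
tool_rot: [0.0, 0.659, 0.752, -0.0]
force: [0.5, -0.4, -4.9]
width: 0.158
grip_force: 30.0
```

>>> step_arm(
  targets=[
    {"gripper":0.1,"dx":0,"dy":0,"dz":0.05,"wx":0,"wy":0,"wz":0},
    {"gripper":0.1,"dx":0,"dy":0,"dz":0.1,"wx":0,"wy":0,"wz":0},
    {"gripper":0.1,"dx":0,"dy":0,"dz":0.1,"wx":0,"wy":0,"wz":0},
  ],
)

```text
time: 13.92
tool_pos: [0.5305, 0.0231, 0.0706]
tool_rot: [0.0, 0.659, 0.752, -0.0]
force: [0.0, -0.9, -4.0]
width: 0.155
grip_force: 30.0
```

>>> step_arm(
  targets=[
    {"gripper":0.1,"dx":0,"dy":0,"dz":0.03,"wx":0,"wy":0,"wz":0},
    {"gripper":0.1,"dx":0,"dy":0,"dz":0.06,"wx":0,"wy":0,"wz":0},
    {"gripper":0.1,"dx":0,"dy":0,"dz":0.06,"wx":0,"wy":0,"wz":0},
  ],
)

```text
time: 14.3
tool_pos: [0.5306, 0.0231, 0.07]
tool_rot: [0.0, 0.659, 0.752, -0.0]
force: [0.7, -0.5, -4.3]
width: 0.156
grip_force: 30.0
```

```bash
python3 -c "
from h import *
for i in range(4): s=rel([.5308,.0198,.07],.135);print(s['torque']); d=viewer.get_image('wrist')
I=d['color'][:,:,::-1]
c=cv2.resize(I[120:320,150:410],None,fx=3,fy=3,interpolation=cv2.INTER_CUBIC)
cv2.imwrite('pics/on3.png',c)"
```

```text
t 14.3 pos [0.5306 0.0231 0.07  ] yawy 0.132 d_cm [-0.33 -0.02  0.  ] w [ 0.     0.001 -0.003] F [ 0.7 -0.5 -4.3] q [-0.02 -0.06  1.68 -0.    1.52 -0.15]
[-0.04702807 -0.07152114  0.01099814]
t 14.35 pos [0.5306 0.0231 0.07  ] yawy 0.132 d_cm [-0.33 -0.02  0.  ] w [-0.     0.    -0.003] F [-0.2 -0.3 -4. ] q [-0.02 -0.06  1.68 -0.    1.52 -0.15]
[-0.07724124 -0.10001476  0.04689753]
t 14.4 pos [0.5306 0.0231 0.07  ] yawy 0.132 d_cm [-0.33 -0.02  0.  ] w [ 0.     0.    -0.003] F [-0.8  0.1 -5. ] q [-0.02 -0.06  1.68 -0.    1.52 -0.15]
[-0.08299072 -0.14969791  0.00877747]
t 14.45 pos [0.5305 0.0231 0.07  ] yawy 0.1319 d_cm [-0.33 -0.02 -0.  ] w [-0.     0.    -0.003] F [-1.   0.9 -4.1] q [-0.02 -0.06  1.68 -0.    1.52 -0.15]
[ 0.02245384 -0.10586474 -0.008908  ]
```

View pics/on3.png

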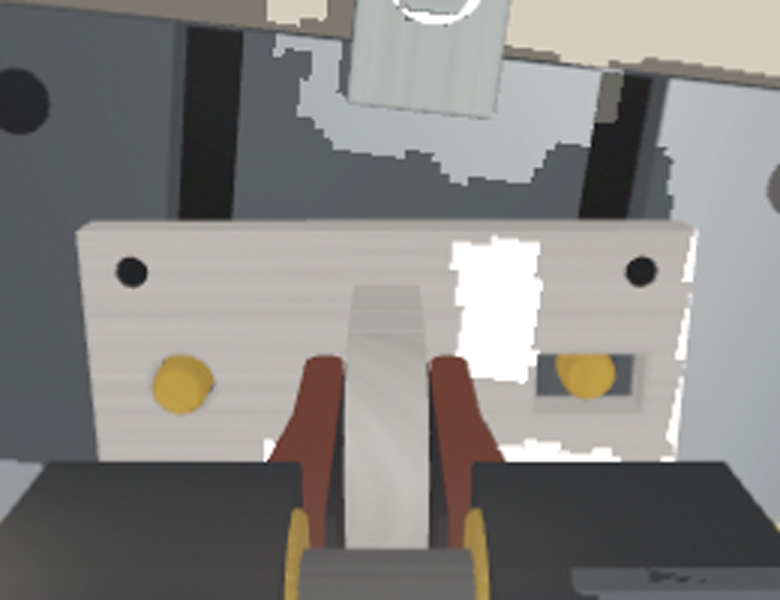

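Both pins now stand in their holes (tall (182,385), short (585,373)). The bracket's weight still hangs on the wrist, so I'll lower until the plate takes it.

>>> step_arm(
  targets=[
    {"gripper":0.1,"dx":0,"dy":0,"dz":0.03,"wx":0,"wy":0,"wz":0},
    {"gripper":0.1,"dx":0,"dy":0,"dz":0.06,"wx":0,"wy":0,"wz":0},
    {"gripper":0.1,"dx":0,"dy":0,"dz":0.06,"wx":0,"wy":0,"wz":0},
  ],
)

```text
time: 14.88
tool_pos: [0.5306, 0.0231, 0.07]
tool_rot: [0.0, 0.659, 0.752, -0.0]
force: [-3.2, -0.2, 1.8]
width: 0.162
grip_force: 30.0
```

```bash
python3 -c "
from h import *
F=[]
for i in range(5): F.append(observe()['force']); viewer.get_image('wrist')
print(np.mean(F,0)); rel([.5308,.0198,.07],.135)"
```

```text
[-3.84378319 -0.31235784  1.7917221 ]
t 15.12 pos [0.5306 0.0231 0.07  ] yawy 0.132 d_cm [-0.33 -0.02 -0.  ] w [ 0.     0.001 -0.003] F [-3.6 -0.6  4. ] q [-0.02 -0.06  1.68 -0.    1.52 -0.15]
```

z stopped at 0.0700, exactly 30 mm above the table grasp height, and the plate now carries about 6 N. The bracket is seated, so I'll release and retreat.

>>> step_arm(
  targets=[
    {"gripper":0.25,"dx":0,"dy":0,"dz":0,"wx":0,"wy":0,"wz":0},
    {"gripper":0.4,"dx":0,"dy":0,"dz":-0.05,"wx":0,"wy":0,"wz":0},
    {"gripper":0.5,"dx":0,"dy":0,"dz":-0.05,"wx":0,"wy":0,"wz":0},
    {"gripper":0.5,"dx":0,"dy":0,"dz":-0.05,"wx":0,"wy":0,"wz":0},
  ],
)

```text
time: 15.62
tool_pos: [0.5306, 0.0231, 0.0699]
tool_rot: [0.0, 0.659, 0.752, -0.0]
force: [-0.1, 0.5, -0.0]
width: 0.499
grip_force: 0.0
```

>>> step_arm(
  targets=[
    {"gripper":0.5,"dx":0,"dy":0,"dz":-2,"wx":0,"wy":0,"wz":0},
    {"gripper":0.5,"dx":0,"dy":0,"dz":-6,"wx":0,"wy":0,"wz":0},
    {"gripper":0.5,"dx":-2,"dy":0,"dz":-11,"wx":0,"wy":0,"wz":0},
    {"gripper":0.5,"dx":-5,"dy":0,"dz":-14,"wx":0,"wy":0,"wz":0},
    {"gripper":0.5,"dx":-5,"dy":0,"dz":-14,"wx":0,"wy":0,"wz":0},
  ],
)

```text
time: 16.25
tool_pos: [0.5385, -0.0278, 0.2148]
tool_rot: [0.003, 0.66, 0.751, 0.002]
force: [0.1, 0.4, -0.9]
width: 0.504
grip_force: 0.0
```

```bash
python3 -c "
from h import *
s=rel([.5308,.0198,.07],.135); print(s['width'])
d=viewer.get_image('wrist'); I=d['color'][:,:,::-1]
c=cv2.resize(I[60:260,150:410],None,fx=3,fy=3,interpolation=cv2.INTER_CUBIC)
cv2.imwrite('pics/fin.png',c)"
```

```text
t 16.25 pos [ 0.5385 -0.0278  0.2148] yawy 0.1296 d_cm [ 4.86 -0.26 14.46] w [ 0.007  0.003 -0.005] F [ 0.1  0.4 -0.9] q [-0.11 -0.08  1.44 -0.    1.77 -0.24]
0.5042837257059574
```

View pics/fin.png

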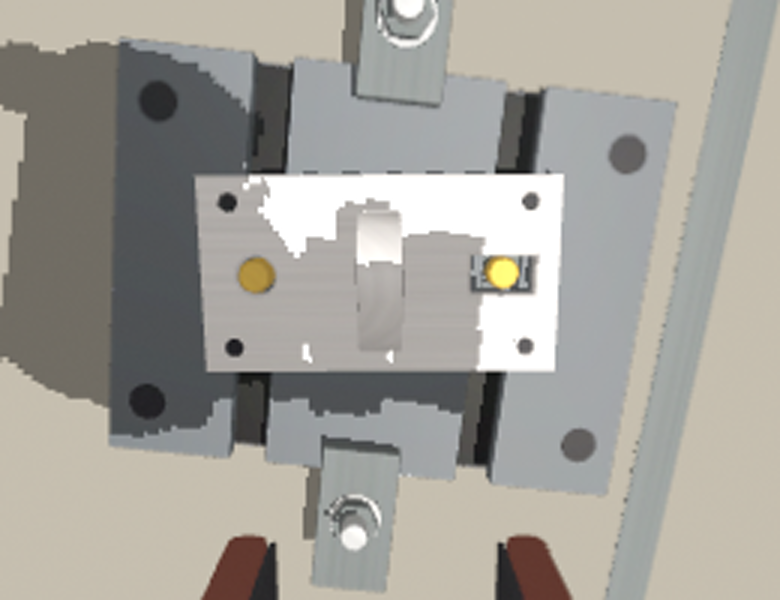

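The bracket lies flat with both pins through its holes (tall (256,275), short (503,272)), and the gripper is clear.

```bash
python3 -c "
from cell import workorder
print(workorder.finish_job())"
```

```text
the job is handed in; nothing more can be done
None
```

The bracket is on both pins, flat on the fixture plate and released, and I handed the job in after 16 s; in the final picture the gripper was clear, and no heavy contact showed in the force readings.

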